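Turn the screwdriver round in the lab tool rack

ROBOT

A 6-joint arm with a two-finger parallel gripper is mounted at the origin on the work surface. World frame = base frame: x ahead of the robot, y to its left, z up, the work surface at z = 0. Lengths are in m, angles in rad, forces in N, time in s.
With the tool pointing down it reaches from about 0.375 to 0.9 m from the base axis. Payload 3.1 kg.
Tool frame: the origin (TCP) lies midway between the tips of the shut fingers; the grasp point (between the pads) lies 19 mm behind it; x points along the fingers, z is the direction in which the jaws open and shut, and the axes are right-handed (so a half turn about x gives the same grasp; the last joint's range is limited). The gripper opens to 87 mm and grips with 3 to 60 N. Pads are 19 mm wide; open, the fingers measure 117 mm over their backs; the gripper's body (75 mm by 190 mm) begins 51 mm behind the grasp point.
Start: joints at [0.934, 0.527, 1.433, -0, 1.181, -0.178], TCP at [0.276, 0.561, 0.223] pointing down, gripper open.
Joint ranges: [-3.08, 3.08], [-0.75, 2.2], [0.22, 2.44], [-1.43, 4.57], [0, 2.65], [-2.85, 2.85]. Speed limits (rad/s): [2.79, 2.79, 3.14, 3.14, 3.14, 3.14].

INTERFACE

Orientations are given as a unit quaternion [x, y, z, w].
In Python, from rig import robot, optics, workorder gives the robot as it stands.
- The arm moves only by the tool arm_command, never from a script. Its argument "plan" is a list of rows, each a list of 7 numbers: the shift along the tool's x, y, z in cm, then the turn, a rotation vector about the tool's x, y, z in rad, then the finger opening in cm, from 0 to 8.7. In form: [[x, y, z, ax, ay, az, gripper], ...]. A call has 1 to 12 rows; each row shifts and turns the pose as measured when the row begins, along the tool's axes as they then stand; what a row does not reach is not made up. A row lasts 1/8 s, in which the tool goes at most 62.5 mm and 10.7 degrees, less where a joint would pass 70% of its speed; a pose out of reach is approached as far as the arm can. A call with a gripper value outside its range is refused whole. The fingers move at their own pace and stop on an object; "grip_force" is the grip in N (left out, the last holds). Time passes only in rows, so rows that do not move let the fingers close. It gives the time, the measured TCP pose, the force and the opening at its end, in the units of the state.
- robot.get_obs(): the state, without advancing time (a new reading comes with each control period).
- optics.camera(name): name is "scene" or "top"; returns (picture, depth): 400x640x3 uint8, blue, green, red; 400x640 float32, m along the optical axis (not along the pixel's ray), 0 where there is no reading.
- optics.camera_info(name): a dict with "mtx" (3x3 intrinsics, pixels), "position" and "rotation" of the camera in the world. Camera axes: x right, y down, z forward; pixel columns grow to the right and rows downward; lengths in m; the calibration is good to about 2 mm. A picture is of the moment at which its call begins. camera_info takes no time and is no camera call.
- workorder.hand_in(): hands the job in, once; it reports no verdict.
The state is a dict: "time": time; "q": joint angles; "joint_velocities": joint speeds; "joint_torque": joint torques, N m; "position": TCP position; "tool_rot": TCP orientation; "ft_force": force on the tool from outside, world axes, zero at the start; "moment": the same for the moment, N m; "grip_width": finger opening in m.
Only numpy, scipy, OpenCV 4.12 (cv2) and the standard library are available. Lean on these libraries where they do the work, as an engineer would, in place of code of your own. Each camera call takes 0.05 s, during which the arm holds its last target. There are 200 camera calls.

TASK

The screwdriver was put back in the sloping tool rack point-up. Draw it out from under the retaining bar, lay it on the cutting board and let go, then take it by its handle and put it back in its own lane of the rack the safe way round: point down under the bar and resting at the foot ledge, handle up, lying on the slope. Leave the spatula, the dish, the hammer and the jar where they are.

Things in the scene. Friction and masses are not known exactly. Their poses are not given: they have to be found in the camera images.
- rack: Fixed grey tool rack, 206 mm wide (y), 190 deep (x), 140 high. Origin: centre of its underside; z up; +x: the level direction in which its slope rises, away from the robot within 0.3 rad. The slope is a flat plate at 35 degrees to the horizontal; its foot line, at the foot ledge, is at x = -85, z = 20 mm; the plate runs 195 mm up from there. The ledge stands 28 mm out of the plate.
- rack_bar (a point): Middle of the round steel retaining bar, 8 mm thick, that crosses both lanes 95 mm up the slope from the foot line, with 40 mm free between plate and bar; posts 52 mm high hold it at y = +-100 mm. Tools slide out and in under it along the slope; there is no gripping under it. Axes as rack.
- lane_left (a point): Middle of the foot line of the rack's lane at y = +50 mm; axes as rack. The lane is 94 mm wide, between walls 22 mm high that run only up the lowest 110 mm of the slope; above that the plate is bare.
- lane_right (a point): Middle of the foot line of the rack's lane at y = -50 mm; axes as rack. The lane is 94 mm wide, between walls 22 mm high that run only up the lowest 110 mm of the slope; above that the plate is bare.
- board: Fixed white cutting board, 200 (x) x 280 (y) mm, in a black tray of 235 x 315 mm with a 12 mm rim; origin: centre of the tray's underside, z up; the board's flat top is 18 mm above it. A flat yellow ruler is let into the near (-x) side, flush.
- screwdriver_mid (a point): Screwdriver, 210 mm long, about 170 g: square handle 100 mm long, 30 x 30 mm (wooden, grooved neck), then a steel shank 8 x 8 mm. The point given is mid-length on its axis, 5 mm up the shank from the handle; +x runs to the tip. It starts in one of the lanes with its handle end at the foot ledge and its shank up the slope beyond the bar.
- screwdriver_tip (a point): The screwdriver's flat tip, 11 mm wide, 105 mm from screwdriver_mid; axes as screwdriver_mid
- screwdriver_handle (a point): Middle of the screwdriver's handle, 55 mm from screwdriver_mid; axes as screwdriver_mid. It balances inside the handle, 20 mm from screwdriver_mid, so on a flat surface it lies on a side of its handle with its axis 15 mm up and the shank in the air.
- spatula_mid (a point): Flat spatula in the other lane, already the right way round, to be left alone: 210 mm long, wooden handle 100 x 22 x 18 mm above the bar, steel blade 26 mm wide below. This point is mid-length, 15 mm off the rack's plate; +x towards its handle, up the slope.
- dish_center (a point): White specimen dish, 64 mm across, 16 mm high, standing on the far (+x) part of the board with pieces of worm tube in it; the point is at its centre, half-way up. To be left alone.
- hammer: Hammer, 260 mm long, lying on the bench beyond the rack and board; origin at the middle of its underside, handle to its -x. To be left alone.
- jar_center (a point): Closed jar, 68 mm across, 85 mm high, on the bench beyond the rack and board; the point is at its centre, half-way up. To be left alone.
There are look-alikes about, which are no part of the job. Of the things that look like the part that bears spatula_mid, the largest one is meant.

How it is judged:
On the way:
1. the screwdriver lies on the cutting board, let go and at rest (x of screwdriver_mid in the frame of board between -0.11 and 0.11 m and y of screwdriver_mid in the frame of board between -0.15 and 0.15 m and height (world z) of screwdriver_mid below 0.042 m and angle between screwdriver_mid's own x axis and vertical between 1.4 and 1.75 rad and contact force between screwdriver and the fingers below 0.1 N and linear speed of screwdriver below 0.03 m/s), for 0.2 s.
At the end, for the whole second after the job is handed in: The screwdriver rests on the slope, released, in the lane without the spatula, point down under the bar: axis within 8 degrees of the slope and 21 of the lane, point within about 20 mm of the foot ledge. Spatula, dish, hammer and jar are within 20 mm of their starts (angle between screwdriver_mid's own x axis and vertical between 2.05 and 2.33 rad and angle between the x axis of screwdriver_mid and the y axis of rack, either way round above 1.2 rad and x of screwdriver_tip in the frame of rack between -0.11 and -0.077 m and z of screwdriver_tip in the frame of rack between 0.015 and 0.055 m and ((y of screwdriver_tip in the frame of rack between 0 and 0.1 m and y of screwdriver_handle in the frame of rack above 0 m and y of spatula_mid in the frame of rack below 0 m) or (y of screwdriver_tip in the frame of rack between -0.1 and 0 m and y of screwdriver_handle in the frame of rack below 0 m and y of spatula_mid in the frame of rack above 0 m)) and distance of each of spatula_mid, dish_center, hammer, jar_center from where it was at the start of the episode below 0.02 m and linear speed of screwdriver below 0.02 m/s and angular speed of screwdriver below 0.2 rad/s); the robot touches nothing.
It fails at once if the spatula is moved by 20 mm or more (distance of spatula_mid from where it was at the start of the episode above 0.02 m).
It fails at once if the specimen dish is moved by 20 mm or more (distance of dish_center from where it was at the start of the episode above 0.02 m).
It fails at once if the hammer or the jar is moved by 20 mm or more (distance of any of hammer, jar_center from where it was at the start of the episode above 0.02 m).
It also fails if it takes over 64 s, if anything falls off the work surface, if the arm or the gripper's body presses on something with over 40 N, if the wrist force passes 120 N, or if a joint passes its speed limit or range.

## Working session

There is one attempt and no reset: what is moved stays moved. The work goes in short steps, Python scripts to look and compute and a tool call to move; the robot and the scene stay as the last step left them, time stands still between calls to the robot, and variables do not carry over. Pictures are saved under pics/ and viewed, about 8 in all and at most 12, crops included, and the job is handed in when it is done.

Besides the shell and the picture viewer there is one more tool, called after "Call:" as name(argument=value, ...), one argument or row to a line, values as JSON. arm_command: Moves the arm, as the interface text tells. Its arguments: {"type":"object","properties":{"plan":{"type":"array"},"grip_force":{"type":"number"}},"required":["plan"]}

```bash
ls; mkdir -p pics
cat > h.py <<'E'
import numpy as np, cv2
from rig import robot, optics, workorder
def grab(n):
    p,d=optics.camera(n); np.savez('last_%s.npz'%n,p=p,d=d); return p,d
def load(n):
    z=np.load('last_%s.npz'%n); return z['p'],z['d']
def P(n,u,v,d=None,r=1):
    if d is None: d=load(n)[1]
    w=d[v-r:v+r+1,u-r:u+r+1]; z=np.median(w[w>0]); I=optics.camera_info(n); K=np.array(I['mtx'])
    R=np.array(I['rotation']); c=np.linalg.inv(K)@[u,v,1]*z
    return R@c+np.array(I['position'])
def pix(n,X):
    I=optics.camera_info(n); R=np.array(I['rotation']); c=R.T@(np.array(X)-np.array(I['position'])); q=np.array(I['mtx'])@c; return q[:2]/q[2]
E
python3 - <<'E'
from h import *
for n in('scene','top'):
    p,d=grab(n); cv2.imwrite(f'pics/{n}0.png',p); print(n,optics.camera_info(n))
print(robot.get_obs())
E
```

```text
pics
scene {'mtx': array([[484.14625104,   0.        , 326.89985154],
       [  0.        , 484.14625104, 196.88205026],
       [  0.        ,   0.        ,   1.        ]]), 'position': array([1.35445013, 0.20447061, 0.95372213]), 'rotation': array([ 0.53219816,  0.74807898, -0.32540312, -0.22639738])}
top {'mtx': array([[518.62732168,   0.        , 316.6810456 ],
       [  0.        , 518.62732168, 195.80758585],
       [  0.        ,   0.        ,   1.        ]]), 'position': array([ 0.32984632, -0.09375362,  1.27821851]), 'rotation': array([-0.70223664,  0.70602356, -0.06436353,  0.06520562])}
{'time': 0.1, 'q': array([ 9.34498252e-01,  5.28364162e-01,  1.43377285e+00, -5.06532879e-06,
        1.18140866e+00, -1.78498570e-01]), 'joint_velocities': array([ 5.93256396e-04, -2.42588239e-03, -3.42242489e-03, -9.68867532e-05,
        6.95662782e-04,  1.58435765e-03]), 'joint_torque': array([-3.97137410e-04, -4.40988421e+01, -1.77149177e+01,  6.34846673e-02,
        5.34704095e-02, -3.90794980e-05]), 'position': array([0.27580942, 0.56011446, 0.22167547]), 'tool_rot': array([-0.37376204,  0.60105187,  0.37324929,  0.59976959]), 'ft_force': array([-0.44397528, -0.3424797 , -0.84043522]), 'moment': array([-0.01841489,  0.01380165, -0.00594468]), 'grip_width': 0.08676270964932212}
```

Rotation is a quaternion; I'll handle that.

```bash
sed -i "s/R=np.array(I\['rotation'\])/R=Rot.from_quat(I['rotation']).as_matrix()/; 1a from scipy.spatial.transform import Rotation as Rot" h.py; cat h.py | grep Rot
```

```text
from scipy.spatial.transform import Rotation as Rot
    R=Rot.from_quat(I['rotation']).as_matrix(); c=np.linalg.inv(K)@[u,v,1]*z
    I=optics.camera_info(n); R=Rot.from_quat(I['rotation']).as_matrix(); c=R.T@(np.array(X)-np.array(I['position'])); q=np.array(I['mtx'])@c; return q[:2]/q[2]
```

View pics/top0.png

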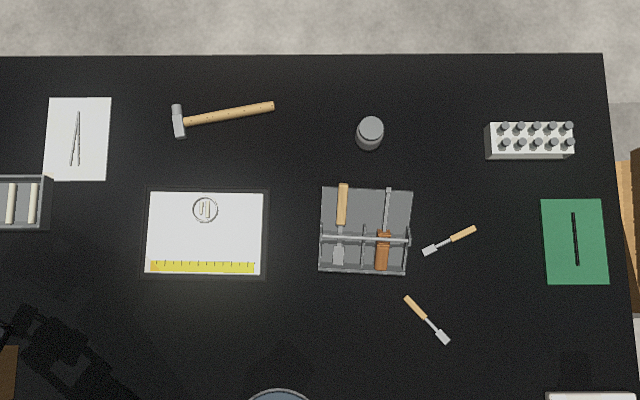

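View pics/scene0.png

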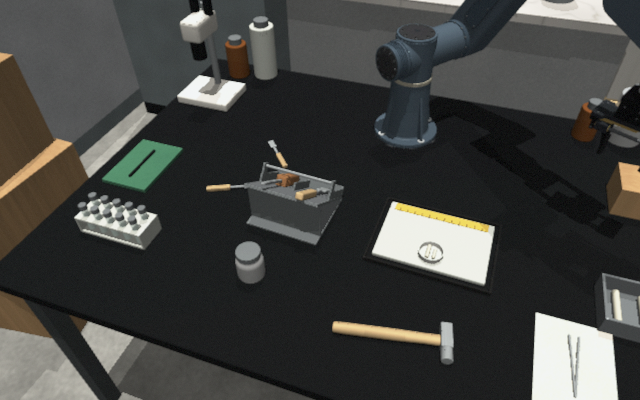

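The top view has +x up and +y to the left. The rack is at (365,230), with the spatula at (341,220) in the left lane and the screwdriver in the right lane: handle (383,250), tip (388,190). Small spatulas at (450,240) and (427,320) lie loose on the bench. They are smaller look-alikes, so the one in the rack is the one meant. The dish is at (205,209) on the board's far side. I'll confirm in an enlarged crop.

Run:
```python
from h import *
p,d=load('top')
c=cv2.resize(p[170:290,300:480],None,fx=4.4,fy=4.4,interpolation=cv2.INTER_CUBIC); cv2.imwrite('pics/c1.png',c)
```

```text
(no output)
```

View pics/c1.png

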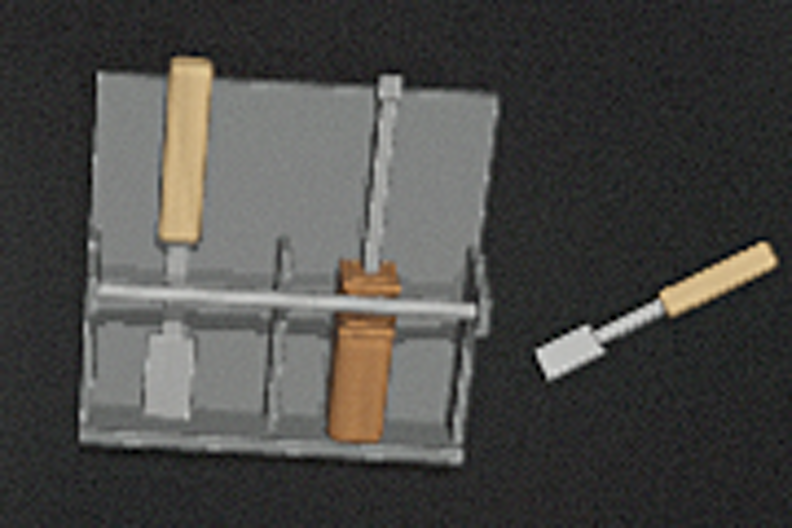

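The crop confirms the rack's spatula (pale handle up, blade down) and the screwdriver (square brown handle at the foot, shank under the bar, tip at the top at crop (390,85)). Next: rack pose and screwdriver axis.

Run:
```python
from h import *
p,d=load('top')
f=lambda x,y:(300+x/4.4,170+y/4.4)
I=optics.camera_info('top');K=np.array(I['mtx']);R=Rot.from_quat(I['rotation']).as_matrix();C=np.array(I['position'])
def ray(u,v,z): # intersect with height z
    r=R@np.linalg.inv(K)@[u,v,1]; return C+r*(z-C[2])/r[2]
# plate plane: upper region between tools
pts=[]
for x,y in [(a,b) for a in range(230,350,6) for b in range(95,230,6)]+[(a,b) for a in range(412,480,6) for b in range(105,230,6)]:
    u,v=map(round,f(x,y)); 
    if d[v,u]>0: pts.append(P('top',u,v,d,0))
pts=np.array(pts); c=pts.mean(0); n=np.linalg.svd(pts-c)[2][2]; n*=np.sign(n[2])
print('plane n',n,'tilt',np.degrees(np.arccos(n[2])),'yaw from n',np.arctan2(-n[1],-n[0]),'c',c)
# bar: slope line pos (95 mm up, 44 mm out of plate)
a=np.radians(35); zb=.020+.095*np.sin(a)+.044*np.cos(a)
A=ray(*f(97,291),zb);B=ray(*f(476,311),zb);e=A-B;print('bar',A,B,np.linalg.norm(e),'yaw',np.arctan2(-e[0],e[1]))
zt=.020+.195*np.sin(a)
T1=ray(*f(97,72),zt);T2=ray(*f(497,95),zt);e=T1-T2;print('top edge',T1,T2,np.linalg.norm(e),np.arctan2(-e[0],e[1]))
F1=ray(*f(80,440),.02+.028*np.cos(a));F2=ray(*f(463,462),.02+.028*np.cos(a));e=F1-F2;print('ledge',F1,F2,np.linalg.norm(e),np.arctan2(-e[0],e[1]))
for nm,q in dict(shank1=(387,110),shank2=(376,240),hnd=(362,380),hnd2=(355,415),hnd0=(370,285),dish=(205,209),spat=(187,150)).items():
    u,v=map(round,f(*q)) if nm!='dish' else q
    print(nm,P('top',u,v,d,0))
# board
for u,v in [(149,192),(264,194),(262,275),(144,272)]: print('board',ray(u,v,.018))
```

```text
plane n [-0.572189    0.03547353  0.81935424] tilt 34.97979688205061 yaw from n -0.06191692524481754 c [ 0.52026041 -0.23274935  0.10780452]
bar [ 0.45389733 -0.10455334  0.11053245] [ 0.44258122 -0.29854675  0.11053245] 0.19432318364407178 yaw -0.05826637139298777
top edge [ 0.56419618 -0.10515667  0.13184741] [ 0.5510503  -0.30968499  0.13184741] 0.2049503529285233 -0.06418581069780586
ledge [ 0.38100867 -0.09549148  0.04293626] [ 0.36825702 -0.30041975  0.04293626] 0.2053246131500635 -0.06214482333754646
shank1 [ 0.54072249 -0.25117883  0.14704647]
shank2 [ 0.47951965 -0.24850141  0.10192388]
hnd [ 0.41120442 -0.24350837  0.07097261]
hnd2 [ 0.39358083 -0.24246649  0.05628733]
hnd0 [ 0.45680115 -0.24574843  0.10044669]
dish [0.53026958 0.17944627 0.03020794]
spat [ 0.52377026 -0.14964115  0.13088209]
board [0.57561241 0.32228376 0.018     ]
board [0.56899374 0.03741488 0.018     ]
board [0.37084882 0.03958498 0.018     ]
board [0.37949107 0.32377401 0.018     ]
```

```bash
cat >> h.py <<'E'
yaw=-0.062; a=np.radians(35)
O=np.array([.482,-.203,0]); RR=Rot.from_euler('z',yaw).as_matrix(); 
up=RR@[np.cos(a),0,np.sin(a)]; nn=RR@[-np.sin(a),0,np.cos(a)]; ey=RR[:,1]
def rk(s,y,h): return O+RR@[-.085,y,.02]+up*s+nn*h      # point on slope
def tool(x,z): x=np.array(x,float);z=np.array(z,float); return np.column_stack([x,np.cross(z,x),z])
def go(pos,R,n=None,g=None,cur=None):
    """print rows from measured pose (or cur) to pos,R"""
    if cur is None:
        o=robot.get_obs(); p0=np.array(o['position']);R0=Rot.from_quat(o['tool_rot'])
    else: p0,R0=cur[0],Rot.from_matrix(cur[1])
    R1=Rot.from_matrix(R); w=(R0.inv()*R1).as_rotvec(); L=np.linalg.norm(np.array(pos)-p0); A=np.linalg.norm(w)
    if n is None: n=max(1,int(np.ceil(max(L/.05,A/.16))))
    row=[]
    for k in range(n):
        Rk=R0*Rot.from_rotvec(w*k/n); row=Rk.inv().apply((np.array(pos)-p0)/n)*100
        print([*[round(float(v),1) for v in row],*[round(float(v),3) for v in w/n],g],end=',\n')
    print('n',n,'L',round(L,3),'A',round(A,3))
    return np.array(pos),np.array(R)
def show():
    o=robot.get_obs(); print({k:(np.round(o[k],3).tolist()) for k in('time','q','position','ft_force','grip_width')}); print(np.round(Rot.from_quat(o['tool_rot']).as_matrix(),3).tolist())
E
python3 - <<'E'
from h import *
show()
for s,y,h in [(0,-.045,.015),(.105,-.045,.015),(.2,-.045,.015)]: print(rk(s,y,h))
from math import *
d,_=0,0
D=load('top')[1]
for x,y in [(387,110),(376,240),(362,380),(187,150),(187,390)]:
    q=P('top',round(300+x/4.4),round(170+y/4.4),D,0)-rk(0,0,0); print('s,y,h',q@up,q@ey,q@nn)
E
```

```text
{'time': 0.1, 'q': [0.934, 0.528, 1.434, -0.0, 1.181, -0.178], 'position': [0.276, 0.56, 0.222], 'ft_force': [-0.444, -0.342, -0.84], 'grip_width': 0.087}
[[-0.001, -0.897, 0.442], [-0.002, 0.442, 0.897], [-1.0, 0.0, -0.002]]
[ 0.38578799 -0.24211383  0.03228728]
[ 0.47163369 -0.24744309  0.09251281]
[ 0.54930362 -0.25226481  0.14700257]
s,y,h 0.19295431763718124 -0.04444779994030429 0.0199870316282111
s,y,h 0.11689907255293387 -0.04556766673994638 0.018156982643448536
s,y,h 0.043039694870994016 -0.04481705426492622 0.03208934979759259
s,y,h 0.16466950691086357 0.055844428466550675 0.02005920463547013
s,y,h 0.017624078540435916 0.04609545128749291 0.013624537975363348
```

Run:
```python
from h import *
R1=tool(-nn,-ey); Rv=tool([0,0,-1],-ey)
c=go([.42,.30,.30],Rot.from_quat(robot.get_obs()['tool_rot']).as_matrix(),g=4)
c=go([.46,-.05,.30],Rv,g=4,cur=c)
c=go(rk(.127,-.045,.09),R1,g=4,cur=c)
```

```text
[-1.1, -3.5, -2.4, -0.0, -0.0, -0.0, 4],
[-1.1, -3.5, -2.4, -0.0, -0.0, -0.0, 4],
[-1.1, -3.5, -2.4, -0.0, -0.0, -0.0, 4],
[-1.1, -3.5, -2.4, -0.0, -0.0, -0.0, 4],
[-1.1, -3.5, -2.4, -0.0, -0.0, -0.0, 4],
[-1.1, -3.5, -2.4, -0.0, -0.0, -0.0, 4],
[-1.1, -3.5, -2.4, -0.0, -0.0, -0.0, 4],
n 7 L 0.308 A 0.0
[0.0, -1.1, -1.6, 0.153, -0.0, 0.0, 4],
[0.0, -1.3, -1.5, 0.153, -0.0, 0.0, 4],
[0.0, -1.5, -1.3, 0.153, -0.0, 0.0, 4],
[0.0, -1.7, -1.0, 0.153, -0.0, 0.0, 4],
[0.0, -1.8, -0.7, 0.153, -0.0, 0.0, 4],
[0.0, -1.9, -0.5, 0.153, -0.0, 0.0, 4],
[0.0, -2.0, -0.2, 0.153, -0.0, 0.0, 4],
[0.0, -2.0, 0.1, 0.153, -0.0, 0.0, 4],
[0.0, -1.9, 0.4, 0.153, -0.0, 0.0, 4],
[0.0, -1.8, 0.7, 0.153, -0.0, 0.0, 4],
[0.0, -1.7, 1.0, 0.153, -0.0, 0.0, 4],
[-0.0, -1.5, 1.2, 0.153, -0.0, 0.0, 4],
[-0.0, -1.3, 1.4, 0.153, -0.0, 0.0, 4],
[-0.0, -1.1, 1.6, 0.153, -0.0, 0.0, 4],
[-0.0, -0.8, 1.8, 0.153, -0.0, 0.0, 4],
[-0.0, -0.5, 1.9, 0.153, -0.0, 0.0, 4],
[-0.0, -0.3, 1.9, 0.153, -0.0, 0.0, 4],
[-0.0, 0.0, 2.0, 0.153, -0.0, 0.0, 4],
n 18 L 0.352 A 2.746
[2.7, -0.0, 3.9, 0.0, 0.0, 0.122, 4],
[2.6, -0.3, 3.9, 0.0, 0.0, 0.122, 4],
[2.6, -0.7, 3.9, 0.0, 0.0, 0.122, 4],
[2.5, -1.0, 3.9, 0.0, 0.0, 0.122, 4],
[2.3, -1.3, 3.9, 0.0, 0.0, 0.122, 4],
n 5 L 0.237 A 0.611
```

Call:
arm_command(
  plan=[
    [-1.1,-3.5,-2.4,0,0,0,4],
    [-1.1,-3.5,-2.4,0,0,0,4],
    [-1.1,-3.5,-2.4,0,0,0,4],
    [-1.1,-3.5,-2.4,0,0,0,4],
    [-1.1,-3.5,-2.4,0,0,0,4],
    [-1.1,-3.5,-2.4,0,0,0,4],
    [-1.1,-3.5,-2.4,0,0,0,4],
    [0,-1.1,-1.6,0.16,0,0,4],
    [0,-1.3,-1.5,0.16,0,0,4],
    [0,-1.5,-1.3,0.16,0,0,4],
    [0,-1.7,-1.0,0.16,0,0,4],
    [0,-1.8,-0.7,0.16,0,0,4],
  ],
  grip_force=40,
)

```text
time: 1.6
position: [0.4333, 0.192, 0.2968]
tool_rot: [-0.104, 0.703, 0.1, 0.696]
ft_force: [-1.1, -0.3, 0.5]
grip_width: 0.04
```

Call:
arm_command(
  plan=[
    [0,-1.9,-0.5,0.16,0,0,4],
    [0,-2.0,-0.2,0.16,0,0,4],
    [0,-2,0.1,0.16,0,0,4],
    [0,-1.9,0.4,0.16,0,0,4],
    [0,-1.8,0.7,0.16,0,0,4],
    [0,-1.7,1,0.16,0,0,4],
    [0,-1.5,1.2,0.16,0,0,4],
    [0,-1.3,1.4,0.16,0,0,4],
    [0,-1.1,1.6,0.16,0,0,4],
    [0,-0.8,1.8,0.15,0,0,4],
  ],
)

```text
time: 2.85
position: [0.4268, -0.0098, 0.295]
tool_rot: [0.437, 0.554, -0.449, 0.548]
ft_force: [0.7, 0.6, 0.5]
grip_width: 0.0397
```

Run:
```python
from h import *
show()
R1=tool(-nn,-ey)
c=go(rk(.127,-.045,.10),R1,g=4)
c=go(rk(.127,-.045,.003),R1,g=4,cur=c)
```

```text
{'time': 2.85, 'q': [-0.278, 0.167, 1.791, -0.012, 1.198, 1.081], 'position': [0.427, -0.01, 0.295], 'ft_force': [0.702, 0.608, 0.522], 'grip_width': 0.04}
[[-0.017, 0.977, 0.215], [-0.007, 0.215, -0.977], [-1.0, -0.018, 0.003]]
[2.0, -0.6, 3.9, 0.045, -0.013, 0.104, 4],
[2.0, -0.6, 3.9, 0.045, -0.013, 0.104, 4],
[2.0, -0.6, 3.9, 0.045, -0.013, 0.104, 4],
[2.0, -0.7, 3.9, 0.045, -0.013, 0.104, 4],
[2.0, -0.7, 3.9, 0.045, -0.013, 0.104, 4],
[1.9, -0.7, 3.9, 0.045, -0.013, 0.104, 4],
n 6 L 0.265 A 0.686
[4.9, 0.0, -0.0, 0.0, 0.0, 0.0, 4],
[4.9, 0.0, -0.0, 0.0, 0.0, 0.0, 4],
n 2 L 0.097 A 0.0
```

Call:
arm_command(
  plan=[
    [2,-0.6,3.9,0.045,-0.013,0.104,4],
    [2,-0.6,3.9,0.045,-0.013,0.104,4],
    [2,-0.6,3.9,0.045,-0.013,0.104,4],
    [2,-0.7,3.9,0.045,-0.013,0.104,4],
    [2,-0.7,3.9,0.045,-0.013,0.104,4],
    [1.9,-0.7,3.9,0.045,-0.013,0.104,4],
    [0,0,0,0,0,0,4],
  ],
)

```text
time: 3.72
position: [0.4458, -0.2156, 0.1892]
tool_rot: [0.623, 0.341, -0.35, 0.611]
ft_force: [0.3, -0.1, 0.4]
grip_width: 0.0398
```

Run:
```python
from h import *
show()
R1=tool(-nn,-ey)
c=go(rk(.127,-.045,.06),R1,g=4)
c=go(rk(.127,-.045,.003),R1,g=4,cur=c)
p,d=grab('scene'); cv2.imwrite('pics/s1.png',cv2.resize(p[120:260,200:380],None,fx=4,fy=4,interpolation=cv2.INTER_CUBIC))
```

```text
{'time': 3.725, 'q': [-0.959, 0.333, 2.154, 0.99, 0.536, -0.209], 'position': [0.446, -0.216, 0.189], 'ft_force': [0.297, -0.129, 0.368], 'grip_width': 0.04}
[[0.522, 0.852, -0.019], [-0.002, -0.021, -1.0], [-0.853, 0.522, -0.009]]
[2.5, -0.4, 1.6, 0.015, -0.016, 0.031, 4],
[2.5, -0.5, 1.5, 0.015, -0.016, 0.031, 4],
n 2 L 0.06 A 0.075
[2.8, 0.0, -0.0, 0.0, 0.0, 0.0, 4],
[2.8, 0.0, -0.0, 0.0, 0.0, 0.0, 4],
n 2 L 0.057 A 0.0
```

View pics/s1.png

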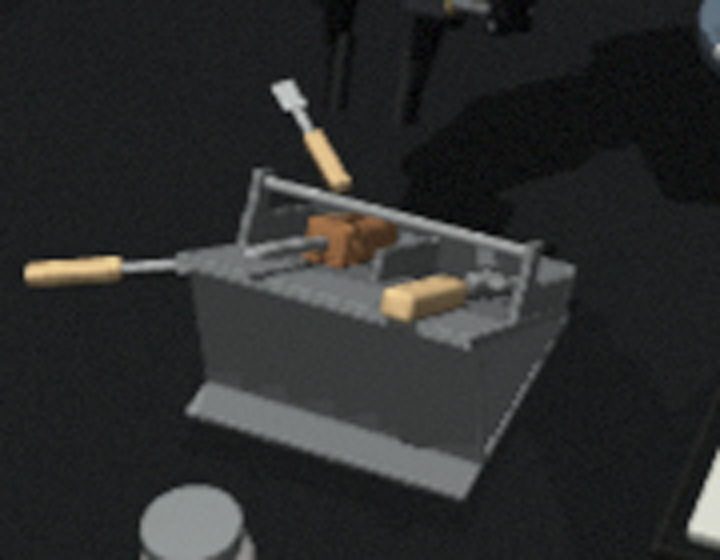

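Picture 4: the jaws are up-slope of the bar, and the scene matches the model. Approaching.

Call:
arm_command(
  plan=[
    [2.5,-0.4,1.6,0.015,-0.016,0.031,4],
    [2.5,-0.5,1.5,0.015,-0.016,0.031,4],
    [0,0,0,0,0,0,4],
  ],
)

```text
time: 4.15
position: [0.4671, -0.2432, 0.1446]
tool_rot: [0.635, 0.308, -0.342, 0.62]
ft_force: [0.3, 1.3, -0.1]
grip_width: 0.0401
```

Run:
```python
from h import *
show()
R1=tool(-nn,-ey)
c=go(rk(.127,-.045,.06),R1,g=4)
c=go(rk(.127,-.045,.003),R1,g=4)
```

```text
{'time': 4.15, 'q': [-0.978, 0.487, 2.172, 1.421, 0.483, -0.658], 'position': [0.467, -0.243, 0.145], 'ft_force': [0.289, 1.315, -0.109], 'grip_width': 0.04}
[[0.576, 0.815, -0.053], [-0.033, -0.041, -0.999], [-0.816, 0.577, 0.003]]
[0.0, -0.4, 0.4, 0.009, -0.003, -0.005, 4],
n 1 L 0.006 A 0.011
[2.9, -0.2, 0.2, 0.005, -0.001, -0.002, 4],
[2.9, -0.2, 0.2, 0.005, -0.001, -0.002, 4],
n 2 L 0.058 A 0.011
```

Call:
arm_command(
  plan=[
    [1.5,-0.3,0.3,0.006,-0.002,-0.003,4],
    [1.5,-0.1,0.1,0.003,0,0,4],
    [1.4,0,0,0,0,0,4],
    [0,0,0,0,0,0,4],
  ],
)

```text
time: 4.65
position: [0.4925, -0.2423, 0.112]
tool_rot: [0.636, 0.309, -0.339, 0.62]
ft_force: [0.1, 0.2, -0.9]
grip_width: 0.0398
```

Run:
```python
from h import *
show()
R1=tool(-nn,-ey)
c=go(rk(.127,-.045,.003),R1,g=4)
```

```text
{'time': 4.65, 'q': [-0.924, 0.582, 2.144, 1.595, 0.461, -0.801], 'position': [0.493, -0.242, 0.112], 'ft_force': [0.109, 0.238, -0.904], 'grip_width': 0.04}
[[0.579, 0.814, -0.048], [-0.028, -0.039, -0.999], [-0.815, 0.579, 0.0]]
[1.6, -0.6, 0.6, 0.011, -0.008, -0.007, 4],
n 1 L 0.018 A 0.015
```

Call:
arm_command(
  plan=[
    [0.8,-0.4,0.4,0.006,-0.004,-0.004,4],
    [0.9,-0.3,0.3,0.006,-0.004,-0.004,4],
    [0,0,0,0,0,0,4],
  ],
)

```text
time: 5.03
position: [0.4971, -0.249, 0.0958]
tool_rot: [0.636, 0.307, -0.345, 0.618]
ft_force: [0.5, -0.0, -0.6]
grip_width: 0.04
```

Run:
```python
from h import *
show()
R1=tool(-nn,-ey)
c=go(rk(.127,-.045,.003),R1,g=4)
```

```text
{'time': 5.025, 'q': [-0.917, 0.623, 2.133, 1.668, 0.45, -0.865], 'position': [0.497, -0.249, 0.096], 'ft_force': [0.539, -0.036, -0.597], 'grip_width': 0.04}
[[0.573, 0.817, -0.061], [-0.037, -0.049, -0.998], [-0.818, 0.575, 0.002]]
[0.0, -0.1, -0.0, 0.002, 0.001, -0.001, 4],
n 1 L 0.001 A 0.002
```

Call:
arm_command(
  plan=[
    [0,0,0,0,0,0,2],
    [0,0,0,0,0,0,0],
    [0,0,0,0,0,0,0],
    [0,0,0,0,0,0,0],
    [0,0,0,0,0,0,0],
  ],
  grip_force=45,
)

```text
time: 5.65
position: [0.4968, -0.2489, 0.0959]
tool_rot: [0.637, 0.307, -0.345, 0.617]
ft_force: [0.7, -0.4, -0.2]
grip_width: 0.0073
```

Run:
```python
from h import *
show()
R1=tool(-nn,-ey)
p=robot.get_obs()['position']; R=Rot.from_quat(robot.get_obs()['tool_rot']).as_matrix()
c=go(p+nn*.004,R1,g=0)
c=go(c[0]+up*.12,R1,g=0,n=8,cur=c)
```

```text
{'time': 5.65, 'q': [-0.918, 0.623, 2.134, 1.667, 0.451, -0.864], 'position': [0.497, -0.249, 0.096], 'ft_force': [0.691, -0.422, -0.156], 'grip_width': 0.007}
[[0.573, 0.817, -0.061], [-0.036, -0.05, -0.998], [-0.819, 0.574, 0.001]]
[-0.4, 0.0, 0.0, 0.001, 0.0, -0.001, 0],
n 1 L 0.004 A 0.001
[0.0, 1.5, 0.0, 0.0, 0.0, 0.0, 0],
[0.0, 1.5, 0.0, 0.0, 0.0, 0.0, 0],
[0.0, 1.5, 0.0, 0.0, 0.0, 0.0, 0],
[0.0, 1.5, 0.0, 0.0, 0.0, 0.0, 0],
[0.0, 1.5, 0.0, 0.0, 0.0, 0.0, 0],
[0.0, 1.5, 0.0, 0.0, 0.0, 0.0, 0],
[0.0, 1.5, 0.0, 0.0, 0.0, 0.0, 0],
[0.0, 1.5, 0.0, 0.0, 0.0, 0.0, 0],
n 8 L 0.12 A 0.0
```

Call:
arm_command(
  plan=[
    [-0.2,0,0,0,0,0,0],
    [-0.2,0,0,0,0,0,0],
    [0,1.0,0,0,0,0,0],
    [0,1.5,0,0,0,0,0],
    [0,1.5,0,0,0,0,0],
    [0,1.5,0,0,0,0,0],
    [0,0,0,0,0,0,0],
  ],
)

```text
time: 6.52
position: [0.5381, -0.2511, 0.1304]
tool_rot: [0.636, 0.308, -0.347, 0.616]
ft_force: [0.8, 0.2, -1.6]
grip_width: 0.0075
```

```bash
cat >> h.py <<'E'
def rs():
    o=robot.get_obs(); q=o['position']-rk(0,0,0); print('s,y,h',np.round([q@up,q@ey,q@nn],4))
E
python3 - <<'E'
from h import *
show(); rs()
R1=tool(-nn,-ey)
c=go(rk(.262,-.045,.006),R1,g=0,n=6)
E
```

```text
{'time': 6.525, 'q': [-0.84, 0.556, 2.025, 1.343, 0.423, -0.431], 'position': [0.538, -0.251, 0.13], 'ft_force': [0.755, 0.185, -1.552], 'grip_width': 0.008}
[[0.569, 0.82, -0.063], [-0.036, -0.051, -0.998], [-0.822, 0.57, 0.0]]
s,y,h [ 0.1813 -0.0445  0.0079]
[0.0, 1.3, 0.0, -0.0, 0.0, 0.001, 0],
[0.0, 1.3, 0.0, -0.0, 0.0, 0.001, 0],
[0.0, 1.3, 0.0, -0.0, 0.0, 0.001, 0],
[0.0, 1.3, 0.0, -0.0, 0.0, 0.001, 0],
[0.0, 1.3, 0.0, -0.0, 0.0, 0.001, 0],
[0.0, 1.3, 0.0, -0.0, 0.0, 0.001, 0],
n 6 L 0.081 A 0.004
```

Call:
arm_command(
  plan=[
    [0,1.5,0,0,0,0,0],
    [0,1.5,0,0,0,0,0],
    [0,1.5,0,0,0,0,0],
    [0,1.5,0,0,0,0,0],
    [0,1.5,0,0,0,0,0],
    [0,1.3,0,0,0,0,0],
    [0,0,0,0,0,0,0],
  ],
)

```text
time: 7.4
position: [0.604, -0.2519, 0.1745]
tool_rot: [0.637, 0.314, -0.35, 0.611]
ft_force: [-0.6, 0.2, -1.8]
grip_width: 0.0076
```

Run:
```python
from h import *
show(); rs()
p,d=grab('scene'); cv2.imwrite('pics/s2.png',cv2.resize(p[110:270,190:390],None,fx=3.5,fy=3.5,interpolation=cv2.INTER_CUBIC))
```

```text
{'time': 7.4, 'q': [-0.737, 0.515, 1.844, 0.905, 0.467, 0.14], 'position': [0.604, -0.252, 0.174], 'ft_force': [-0.586, 0.236, -1.831], 'grip_width': 0.008}
[[0.558, 0.827, -0.063], [-0.028, -0.057, -0.998], [-0.829, 0.559, -0.009]]
s,y,h [ 0.2605 -0.0413  0.0062]
```

View pics/s2.png

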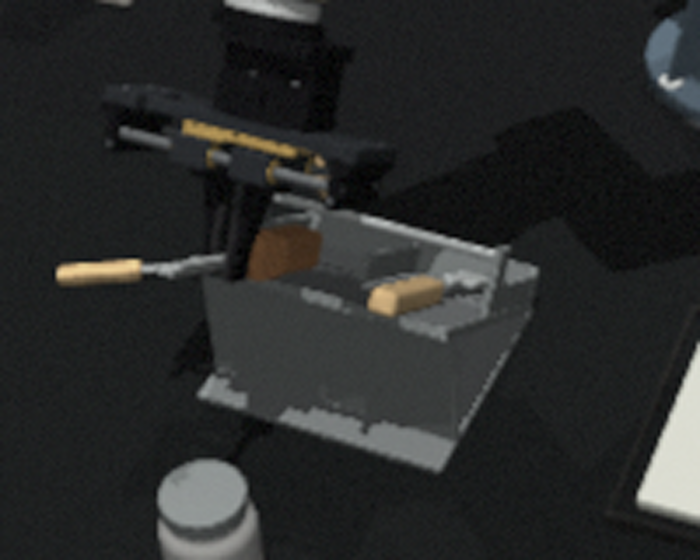

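Picture 5: the shank is gripped at crop (240,255) and the handle (285,250) is above the bar. I'll lift off normal to the slope, then go over the board with the tool vertical.

Run:
```python
from h import *
R1=tool(-nn,-ey); Rv=tool([0,0,-1],[0,-1,0])
o=robot.get_obs(); R=Rot.from_quat(o['tool_rot']).as_matrix()
c=go(o['position']+nn*.08,R,g=0)
c=go([.54,-.17,.30],Rv,g=0,cur=c,n=7)
c=go([.495,.085,.20],Rv,g=0,cur=c)
```

```text
[-4.0, -0.1, -0.0, -0.0, -0.0, -0.0, 0],
[-4.0, -0.1, -0.0, -0.0, -0.0, -0.0, 0],
n 2 L 0.08 A 0.0
[-0.9, 0.2, -1.1, -0.009, 0.001, -0.084, 0],
[-0.9, 0.1, -1.1, -0.009, 0.001, -0.084, 0],
[-0.9, 0.1, -1.1, -0.009, 0.001, -0.084, 0],
[-0.9, 0.0, -1.1, -0.009, 0.001, -0.084, 0],
[-0.9, -0.1, -1.1, -0.009, 0.001, -0.084, 0],
[-0.9, -0.1, -1.1, -0.009, 0.001, -0.084, 0],
[-0.9, -0.2, -1.1, -0.009, 0.001, -0.084, 0],
n 7 L 0.101 A 0.595
[1.7, -0.8, -4.2, 0.0, 0.0, 0.0, 0],
[1.7, -0.8, -4.2, 0.0, 0.0, 0.0, 0],
[1.7, -0.8, -4.2, 0.0, 0.0, 0.0, 0],
[1.7, -0.8, -4.2, 0.0, 0.0, 0.0, 0],
[1.7, -0.8, -4.2, 0.0, 0.0, 0.0, 0],
[1.7, -0.8, -4.2, 0.0, 0.0, 0.0, 0],
n 6 L 0.278 A 0.0
```

Call:
arm_command(
  plan=[
    [-2,0,0,0,0,0,0],
    [-3,-0.1,0,0,0,0,0],
    [-3,-0.1,0,0,0,0,0],
    [-0.9,0.2,-1.1,-0.009,0,-0.085,0],
    [-0.9,0.1,-1.1,-0.009,0,-0.085,0],
    [-0.9,0.1,-1.1,-0.009,0,-0.085,0],
    [-0.9,0,-1.1,-0.009,0,-0.085,0],
    [-0.9,-0.1,-1.1,-0.009,0,-0.085,0],
    [-0.9,-0.1,-1.1,-0.009,0,-0.085,0],
    [-0.9,-0.2,-1.1,-0.009,0,-0.085,0],
    [0,0,0,0,0,0,0],
  ],
)

```text
time: 8.82
position: [0.5224, -0.1626, 0.2897]
tool_rot: [0.494, 0.516, -0.508, 0.482]
ft_force: [-0.8, -0.3, -2.2]
grip_width: 0.0071
```

Run:
```python
from h import *
show(); Rv=tool([0,0,-1],[0,-1,0])
c=go([.495,.085,.20],Rv,g=0)
```

```text
{'time': 8.825, 'q': [-0.503, 0.371, 1.508, -0.006, 1.314, 1.073], 'position': [0.522, -0.163, 0.29], 'ft_force': [-0.816, -0.293, -2.206], 'grip_width': 0.007}
[[-0.047, 0.999, -0.003], [0.019, -0.002, -1.0], [-0.999, -0.047, -0.019]]
[1.6, -0.4, -4.1, -0.0, -0.003, 0.008, 0],
[1.6, -0.4, -4.1, -0.0, -0.003, 0.008, 0],
[1.6, -0.4, -4.1, -0.0, -0.003, 0.008, 0],
[1.5, -0.4, -4.1, -0.0, -0.003, 0.008, 0],
[1.5, -0.4, -4.1, -0.0, -0.003, 0.008, 0],
[1.5, -0.4, -4.1, -0.0, -0.003, 0.008, 0],
n 6 L 0.265 A 0.051
```

Call:
arm_command(
  plan=[
    [1,-0.4,-4.1,0,-0.003,0.008,0],
    [1.5,-0.4,-4.1,0,-0.003,0.008,0],
    [1.5,-0.4,-4.1,0,-0.003,0.008,0],
    [1.6,-0.4,-4.1,0,-0.003,0.008,0],
    [1.6,-0.4,-4.1,0,-0.003,0.008,0],
    [1.6,-0.4,-4.1,0,-0.003,0.008,0],
    [0,0,0,0,0,0,0],
  ],
)

```text
time: 9.7
position: [0.488, 0.0881, 0.1961]
tool_rot: [0.504, 0.5, -0.501, 0.495]
ft_force: [-1.0, -0.8, -2.5]
grip_width: 0.0072
```

Run:
```python
from h import *
show(); Rv=tool([0,0,-1],[0,-1,0])
c=go([.495,.085,.07],Rv,g=0)
p,d=grab('scene'); cv2.imwrite('pics/s3.png',cv2.resize(p[90:300,300:540],None,fx=3,fy=3,interpolation=cv2.INTER_CUBIC))
```

```text
{'time': 9.7, 'q': [-0.053, 0.393, 1.779, 0.011, 0.972, 1.522], 'position': [0.488, 0.088, 0.196], 'ft_force': [-0.961, -0.778, -2.486], 'grip_width': 0.007}
[[-0.003, 1.0, -0.01], [0.009, -0.01, -1.0], [-1.0, -0.003, -0.009]]
[4.2, 0.2, 0.1, -0.003, -0.003, 0.001, 0],
[4.2, 0.2, 0.1, -0.003, -0.003, 0.001, 0],
[4.2, 0.2, 0.1, -0.003, -0.003, 0.001, 0],
n 3 L 0.126 A 0.013
```

View pics/s3.png

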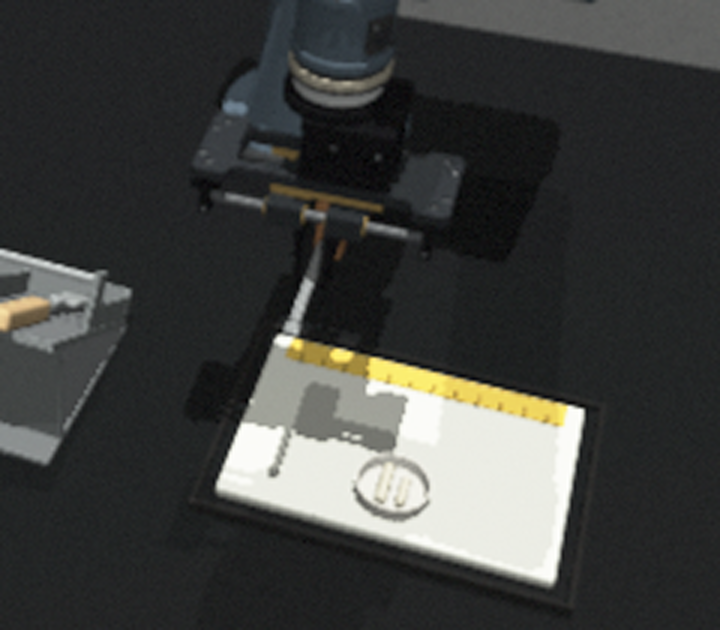

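Picture 6: the screwdriver is held over the near right part of the board, tip at crop (288,340), clear of the dish at (392,487). I'll check its pitch from depth.

Run:
```python
from h import *
d=load('scene')[1]
for u,v in [(404,181),(402,188),(400,193),(398,199),(397,202)]: print(u,v,np.round(P('scene',u,v,d,0),4))
for u,v in [(430,240),(470,250)]: print('board',np.round(P('scene',u,v,d,1),4))
```

```text
404 181 [0.503  0.0891 0.21  ]
402 188 [0.5289 0.0902 0.2106]
400 193 [0.546  0.0896 0.21  ]
398 199 [0.567  0.0899 0.2102]
397 202 [0.378  0.0607 0.0198]
board [0.4879 0.1732 0.0196]
board [0.4876 0.2743 0.0186]
```

The shank is level, with its axis 10 mm above the TCP, so I put it down at TCP z ≈ 0.025.

Call:
arm_command(
  plan=[
    [3,0.2,0,-0.003,-0.003,0,0],
    [4,0.2,0,-0.003,-0.003,0,0],
    [4,0.2,0.1,0,0,0,0],
    [3,0,0,0,0,0,0],
    [1.5,0,0,0,0,0,0],
    [0,0,0,0,0,0,0],
  ],
)

```text
time: 10.5
position: [0.5013, 0.0765, 0.0397]
tool_rot: [0.507, 0.493, -0.5, 0.499]
ft_force: [-0.2, 0.3, -1.6]
grip_width: 0.007
```

Run:
```python
from h import *
show()
```

```text
{'time': 10.5, 'q': [-0.071, 0.674, 1.876, 0.004, 0.58, 1.511], 'position': [0.501, 0.076, 0.04], 'ft_force': [-0.162, 0.265, -1.618], 'grip_width': 0.007}
[[0.013, 1.0, -0.015], [0.001, -0.015, -1.0], [-1.0, 0.013, -0.002]]
```

Call:
arm_command(
  plan=[
    [0.5,-0.2,0,0,0,0,0],
    [0.5,-0.2,0,0,0,0,0],
    [0.4,0,0,0,0,0,0],
    [0.2,0,0,0,0,0,0],
    [0,0,0,0,0,0,0],
  ],
)

```text
time: 11.12
position: [0.4996, 0.0749, 0.0252]
tool_rot: [0.509, 0.491, -0.499, 0.5]
ft_force: [-0.1, 0.1, -2.1]
grip_width: 0.0074
```

Release, then retreat straight up.

Call:
arm_command(
  plan=[
    [0,0,0,0,0,0,1.5],
    [0,0,0,0,0,0,4],
    [0,0,0,0,0,0,4],
    [0,0,0,0,0,0,4],
    [-2,0,0,0,0,0,4.5],
    [-4,0,0,0,0,0,4.5],
    [-4,0,0,0,0,0,4.5],
    [-4,-2,0,0,0,0,4.5],
    [0,0,0,0,0,0,4.5],
  ],
)

```text
time: 12.25
position: [0.4768, 0.0753, 0.1691]
tool_rot: [0.509, 0.491, -0.499, 0.5]
ft_force: [-0.6, -0.7, 0.3]
grip_width: 0.0452
```

Run:
```python
from h import *
show()
p,d=grab('scene'); cv2.imwrite('pics/s4.png',cv2.resize(p[120:300,340:540],None,fx=3.5,fy=3.3,interpolation=cv2.INTER_CUBIC))
```

```text
{'time': 12.25, 'q': [-0.077, 0.413, 1.853, 0.003, 0.857, 1.508], 'position': [0.477, 0.075, 0.169], 'ft_force': [-0.574, -0.744, 0.268], 'grip_width': 0.045}
[[0.019, 1.0, -0.016], [0.001, -0.016, -1.0], [-1.0, 0.019, -0.001]]
```

View pics/s4.png

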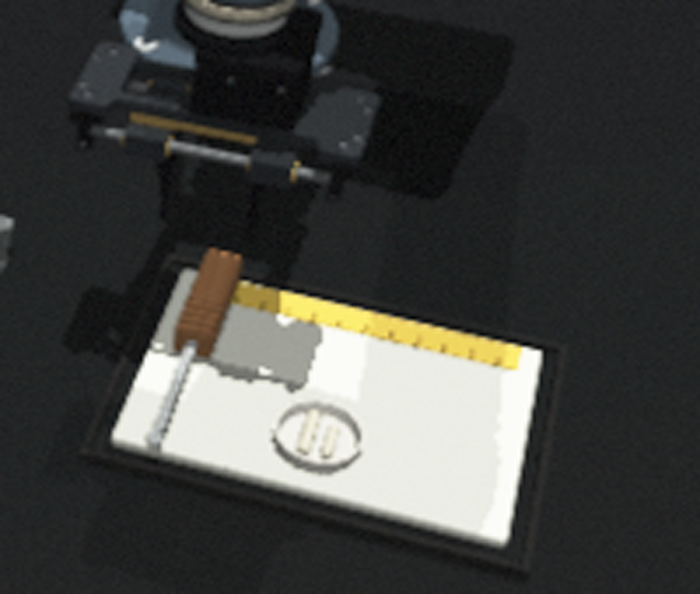

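Picture 7: the screwdriver lies flat on the board, let go, with its handle centre near crop (208,300) and tip at (155,440). I'll measure it.

Run:
```python
from h import *
d=load('scene')[1]
pts=np.array([[*P('scene',u,v,d,0)] for v in range(190,260) for u in range(375,415) if d[v,u]>0])
m=(pts[:,2]>.043)&(pts[:,2]<.056); h=pts[m]; print(len(h),h.min(0),h.max(0),np.median(h,0))
for u,v in [(393,231),(390,239),(387,246)]: print(P('scene',u,v,d,0))
c=h.mean(0); w=np.linalg.svd((h-c)[:,:2])[2][0]; print('dir',w, np.arctan(w[1]/w[0]))
```

```text
268 [0.37350657 0.05911074 0.04300634] [0.47393027 0.09079474 0.05214613] [0.42669216 0.07538616 0.04660029]
[0.50058704 0.07796248 0.03312941]
[0.52572542 0.07665964 0.02846464]
[0.55685254 0.07614081 0.03514551]
dir [ 0.99965221 -0.02637159] -0.026374646265247853
```

Regrasping by the handle with the wrist turned half round (for joint-6 range): 19 rows of −0.165 about tool x.

Call:
arm_command(
  plan=[
    [0,-2,0,-0.165,0,0,5.5],
    [0,0,0,-0.165,0,0,5.5],
    [0,0,0,-0.165,0,0,5.5],
    [0,0,0,-0.165,0,0,5.5],
    [0,0,0,-0.165,0,0,5.5],
    [0,0,0,-0.165,0,0,5.5],
    [0,0,0,-0.165,0,0,5.5],
    [0,0,0,-0.165,0,0,5.5],
    [0,0,0,-0.165,0,0,5.5],
    [0,0,0,-0.165,0,0,5.5],
    [0,0,0,-0.165,0,0,5.5],
    [0,0,0,-0.165,0,0,5.5],
  ],
)

```text
time: 13.8
position: [0.4542, 0.0748, 0.1512]
tool_rot: [-0.159, 0.691, 0.162, 0.687]
ft_force: [0.3, -0.3, -0.1]
grip_width: 0.0547
```

Call:
arm_command(
  plan=[
    [0,0,0,-0.165,0,0,5.5],
    [0,0,0,-0.165,0,0,5.5],
    [0,0,0,-0.165,0,0,5.5],
    [0,0,0,-0.165,0,0,5.5],
    [0,0,0,-0.165,0,0,5.5],
    [0,0,0,-0.165,0,0,5.5],
    [0,0,0,-0.165,0,0,5.5],
    [0,0,0,0,0,0,5.5],
  ],
)

```text
time: 14.8
position: [0.4522, 0.0744, 0.1395]
tool_rot: [-0.511, 0.485, 0.527, 0.475]
ft_force: [-0.1, 0.3, 0.5]
grip_width: 0.0548
```

Run:
```python
from h import *
show(); t=-.015
Rg=tool([0,0,-1],[-np.sin(t),np.cos(t),0])
c=go([.433,.0755,.08],Rg,g=5.5)
```

```text
{'time': 14.8, 'q': [-0.083, 0.452, 1.907, 0.003, 0.808, -1.734], 'position': [0.452, 0.074, 0.139], 'ft_force': [-0.088, 0.253, 0.503], 'grip_width': 0.055}
[[-0.026, -0.997, -0.077], [0.005, -0.077, 0.997], [-1.0, 0.025, 0.006]]
[3.0, 0.9, 0.1, 0.046, 0.003, -0.013, 5.5],
[3.0, 0.9, 0.1, 0.046, 0.003, -0.013, 5.5],
n 2 L 0.062 A 0.096
```

Call:
arm_command(
  plan=[
    [3,0.9,0.1,0.046,0.003,-0.013,5.5],
    [3,0.9,0.1,0.046,0.003,-0.013,5.5],
    [0,0,0,0,0,0,5.5],
  ],
)

```text
time: 15.18
position: [0.4338, 0.0754, 0.0769]
tool_rot: [-0.494, 0.506, 0.493, 0.507]
ft_force: [0.6, -0.4, -0.5]
grip_width: 0.0551
```

Run:
```python
from h import *
show(); t=-.015
Rg=tool([0,0,-1],[-np.sin(t),np.cos(t),0])
c=go([.433,.0755,.022],Rg,g=5.5)
```

```text
{'time': 15.175, 'q': [-0.082, 0.556, 2.015, -0.001, 0.569, -1.626], 'position': [0.434, 0.075, 0.077], 'ft_force': [0.643, -0.399, -0.497], 'grip_width': 0.055}
[[0.001, -1.0, 0.026], [-0.001, 0.026, 1.0], [-1.0, -0.001, -0.001]]
[2.7, 0.0, 0.0, -0.006, -0.0, 0.001, 5.5],
[2.7, 0.0, 0.0, -0.006, -0.0, 0.001, 5.5],
n 2 L 0.055 A 0.011
```

Call:
arm_command(
  plan=[
    [2,0,0,-0.006,0,0,5.5],
    [2,0,0,-0.005,0,0,5.5],
    [1.4,0,0,0,0,0,5.5],
    [0,0,0,0,0,0,5.5],
  ],
)

```text
time: 15.68
position: [0.4393, 0.0749, 0.023]
tool_rot: [-0.498, 0.503, 0.493, 0.506]
ft_force: [-0.9, 0.5, 0.4]
grip_width: 0.055
```

```bash
python3 -c "
from h import *
show()"
```

```text
{'time': 15.675, 'q': [-0.082, 0.678, 2.032, -0.001, 0.423, -1.634], 'position': [0.439, 0.075, 0.023], 'ft_force': [-0.852, 0.459, 0.429], 'grip_width': 0.055}
[[0.008, -1.0, 0.018], [-0.001, 0.018, 1.0], [-1.0, -0.008, -0.001]]
```

Call:
arm_command(
  plan=[
    [0,0,0,0,0,0,3],
    [0,0,0,0,0,0,2],
    [0,0,0,0,0,0,2],
    [0,0,0,0,0,0,2],
    [-1,0,0,0,0,0,2],
    [-3,0,0,0,0,0,2],
    [-4,0,0,0,0,0,2],
    [-4,0,0,0,0,0,2],
    [-4,0,0,0,0,0,2],
    [-4,0,0,0,0,0,2],
    [-4,0,0,0,0,0,2],
    [0,0,0,0,0,0,2],
  ],
)

```text
time: 17.18
position: [0.4347, 0.0754, 0.2753]
tool_rot: [-0.498, 0.503, 0.493, 0.507]
ft_force: [-0.0, -0.8, -1.7]
grip_width: 0.0298
```

Run:
```python
from h import *
show()
d=grab('scene')[1]
pts=np.array([[*P('scene',u,v,d,0)] for v in range(100,260) for u in range(340,440) if d[v,u]>0])
m=(abs(pts[:,1]-.075)<.015)&(pts[:,2]>.15)&(pts[:,0]>.49)&(pts[:,2]<.32); h=pts[m]; print(len(h))
for x in (.5,.52,.54,.56,.58): 
    s=h[abs(h[:,0]-x)<.01]; print(x,len(s),np.median(s,0) if len(s) else '')
print(h[:,0].max())
```

```text
{'time': 17.175, 'q': [-0.082, 0.202, 1.807, -0.001, 1.123, -1.634], 'position': [0.435, 0.075, 0.275], 'ft_force': [-0.013, -0.763, -1.748], 'grip_width': 0.03}
[[0.009, -1.0, 0.018], [-0.001, 0.018, 1.0], [-1.0, -0.009, -0.001]]Traceback (most recent call last):
  File "<stdin>", line 4, in <module>
  File "h.py", line 10, in P
    w=d[v-r:v+r+1,u-r:u+r+1]; z=np.median(w[w>0]); I=optics.camera_info(n); K=np.array(I['mtx'])
                                                     ~~~~~~~~~~~~~~~~~~^^^
ValueError: time passes only in moves, steps and waits
```

```bash
python3 - <<'E'
import re
s=open('h.py').read()
s=s.replace("def grab","_ci={}\ndef ci(n):\n    if n not in _ci: _ci[n]=optics.camera_info(n)\n    return _ci[n]\ndef grab",1).replace("I=optics.camera_info(n)","I=ci(n)")
open('h.py','w').write(s)
E
python3 - <<'E'
from h import *
d=load('scene')[1]
pts=np.array([[*P('scene',u,v,d,0)] for v in range(100,260) for u in range(340,440) if d[v,u]>0])
m=(abs(pts[:,1]-.075)<.015)&(pts[:,2]>.15)&(pts[:,0]>.46)&(pts[:,2]<.32); h=pts[m]; print(len(h))
for x in (.48,.5,.52,.54,.56,.58): 
    s=h[abs(h[:,0]-x)<.01]; print(x,len(s),np.median(s,0) if len(s) else '')
print(h[:,0].max())
# route
Rh=tool(-nn,-ey)
o=robot.get_obs()
Rv=tool([0,0,-1],-ey)
q=rk(.29,-.045,.06); print('q',q)
c=go([.56,-.08,.33],Rv,g=2)
c=go(q,Rh,g=2,cur=c)
E
```

```text
265
0.48 24 [0.47962425 0.07425055 0.28605679]
0.5 23 [0.50125893 0.07384736 0.28647704]
0.52 24 [0.52044346 0.07413445 0.28688799]
0.54 27 [0.53959711 0.07389123 0.28630601]
0.56 28 [0.56180947 0.07306525 0.28617902]
0.58 19 [0.5760693  0.0729178  0.28466296]
0.5793603311093685
q [ 0.5971243  -0.2552335   0.23548629]
[-0.3, -0.6, -0.8, -0.155, -0.0, -0.0, 2],
[-0.3, -0.5, -0.9, -0.155, -0.0, -0.0, 2],
[-0.3, -0.4, -0.9, -0.155, -0.0, -0.0, 2],
[-0.3, -0.2, -1.0, -0.155, -0.0, -0.0, 2],
[-0.3, -0.1, -1.0, -0.155, -0.0, -0.0, 2],
[-0.3, 0.1, -1.0, -0.155, -0.0, -0.0, 2],
[-0.3, 0.2, -1.0, -0.155, -0.0, -0.0, 2],
[-0.3, 0.4, -0.9, -0.155, -0.0, -0.0, 2],
[-0.3, 0.5, -0.9, -0.155, -0.0, -0.0, 2],
[-0.3, 0.6, -0.8, -0.155, -0.0, -0.0, 2],
[-0.3, 0.8, -0.7, -0.155, -0.0, -0.0, 2],
[-0.3, 0.8, -0.5, -0.155, -0.0, -0.0, 2],
[-0.3, 0.9, -0.4, -0.155, -0.0, -0.0, 2],
[-0.3, 1.0, -0.3, -0.155, -0.0, -0.0, 2],
[-0.3, 1.0, -0.1, -0.155, -0.0, -0.0, 2],
[-0.3, 1.0, 0.0, -0.155, -0.0, -0.0, 2],
[-0.3, 1.0, 0.2, -0.155, -0.0, -0.0, 2],
[-0.3, 0.9, 0.4, -0.155, -0.0, -0.0, 2],
[-0.3, 0.9, 0.5, -0.155, -0.0, -0.0, 2],
[-0.3, 0.8, 0.6, -0.155, -0.0, -0.0, 2],
n 20 L 0.209 A 3.098
[1.9, 1.0, 3.5, 0.0, 0.0, 0.122, 2],
[2.0, 0.7, 3.5, 0.0, 0.0, 0.122, 2],
[2.1, 0.5, 3.5, 0.0, 0.0, 0.122, 2],
[2.1, 0.2, 3.5, 0.0, 0.0, 0.122, 2],
[2.1, -0.0, 3.5, 0.0, 0.0, 0.122, 2],
n 5 L 0.203 A 0.611
```

Held level (shank z steady at 0.286). I'll translate first, then turn +x (joint 6 upward, staying in range).

Call:
arm_command(
  plan=[
    [-0.9,-2.9,-3.1,0,0,0,2],
    [-0.9,-2.9,-3.1,0,0,0,2],
    [-0.9,-2.9,-3.1,0,0,0,2],
    [-0.9,-2.9,-3.1,0,0,0,2],
    [0,0,0,0.157,0,0,2],
    [0,0,0,0.157,0,0,2],
    [0,0,0,0.157,0,0,2],
    [0,0,0,0.157,0,0,2],
    [0,0,0,0.157,0,0,2],
    [0,0,0,0.157,0,0,2],
    [0,0,0,0.157,0,0,2],
    [0,0,0,0.157,0,0,2],
  ],
)

```text
time: 18.73
position: [0.5303, -0.05, 0.2815]
tool_rot: [-0.081, 0.72, 0.098, 0.682]
ft_force: [-0.4, 1.0, -2.1]
grip_width: 0.0297
```

Call:
arm_command(
  plan=[
    [0,0,0,0.157,0,0,2],
    [0,0,0,0.157,0,0,2],
    [0,0,0,0.157,0,0,2],
    [0,0,0,0.157,0,0,2],
    [0,0,0,0.157,0,0,2],
    [0,0,0,0.157,0,0,2],
    [0,0,0,0.157,0,0,2],
    [0,0,0,0.157,0,0,2],
    [0,0,0,0.157,0,0,2],
    [0,0,0,0.157,0,0,2],
    [0,0,0,0.157,0,0,2],
    [0,0,0,0,0,0,2],
  ],
)

```text
time: 20.23
position: [0.5103, -0.0441, 0.2532]
tool_rot: [0.471, 0.547, -0.508, 0.47]
ft_force: [-1.3, 0.9, -2.5]
grip_width: 0.0299
```

Run:
```python
from h import *
show()
c=go(rk(.30,-.045,.06),tool(-nn,-ey),g=2,n=8)
```

```text
{'time': 20.225, 'q': [-0.305, 0.39, 1.593, 0.0, 1.279, 1.227], 'position': [0.51, -0.044, 0.253], 'ft_force': [-1.268, 0.874, -2.474], 'grip_width': 0.03}
[[-0.115, 0.993, 0.036], [0.036, 0.041, -0.999], [-0.993, -0.113, -0.041]]
[-0.1, 1.1, 2.7, 0.011, -0.008, 0.091, 2],
[0.0, 1.1, 2.7, 0.011, -0.008, 0.091, 2],
[0.2, 1.1, 2.7, 0.011, -0.008, 0.091, 2],
[0.3, 1.1, 2.7, 0.011, -0.008, 0.091, 2],
[0.4, 1.1, 2.6, 0.011, -0.008, 0.091, 2],
[0.5, 1.1, 2.6, 0.011, -0.008, 0.091, 2],
[0.7, 1.1, 2.6, 0.011, -0.008, 0.091, 2],
[0.8, 1.1, 2.6, 0.011, -0.008, 0.091, 2],
n 8 L 0.232 A 0.734
```

Call:
arm_command(
  plan=[
    [-0.6,1.1,2.7,0.011,-0.008,0.091,2],
    [-0.4,1.1,2.7,0.011,-0.008,0.091,2],
    [0,1.1,2.7,0.011,-0.008,0.091,2],
    [0.2,1.1,2.7,0.011,-0.008,0.091,2],
    [0.4,1.1,2.6,0.011,-0.008,0.091,2],
    [0.5,1.1,2.6,0.011,-0.008,0.091,2],
    [0.7,1.1,2.6,0.011,-0.008,0.091,2],
    [0.8,1.1,2.6,0.011,-0.008,0.091,2],
    [0,0,0,0,0,0,2],
  ],
)

```text
time: 21.35
position: [0.6007, -0.2573, 0.2396]
tool_rot: [0.635, 0.314, -0.338, 0.619]
ft_force: [-0.4, 0.2, -0.9]
grip_width: 0.0299
```

Run:
```python
from h import *
show();rs()
c=go(rk(.30,-.045,.06),tool(-nn,-ey),g=2)
```

```text
{'time': 21.35, 'q': [-0.76, 0.409, 1.796, 0.753, 0.59, 0.288], 'position': [0.601, -0.257, 0.24], 'ft_force': [-0.426, 0.17, -0.927], 'grip_width': 0.03}
[[0.573, 0.818, -0.04], [-0.02, -0.035, -0.999], [-0.819, 0.574, -0.004]]
s,y,h [ 0.2954 -0.0469  0.0613]
[0.1, 0.5, -0.2, 0.015, -0.016, 0.0, 2],
n 1 L 0.005 A 0.022
```

Call:
arm_command(
  plan=[
    [0.5,0.3,-0.1,0.015,-0.016,0,2],
    [1.5,0,0,0,0,0,2],
    [1.5,0,0,0,0,0,2],
    [1,0,0,0,0,0,2],
    [0,0,0,0,0,0,2],
  ],
)

```text
time: 21.98
position: [0.6307, -0.2534, 0.2004]
tool_rot: [0.635, 0.311, -0.345, 0.617]
ft_force: [-1.4, -0.1, -1.5]
grip_width: 0.0297
```

Run:
```python
from h import *
show();rs()
go(rk(.30,-.045,.007),tool(-nn,-ey),g=2)
p,d=grab('top'); cv2.imwrite('pics/t2.png',cv2.resize(p[170:290,300:440],None,fx=4.4,fy=4.4,interpolation=cv2.INTER_CUBIC))
```

```text
{'time': 21.975, 'q': [-0.706, 0.497, 1.775, 0.799, 0.503, 0.279], 'position': [0.631, -0.253, 0.2], 'ft_force': [-1.385, -0.147, -1.468], 'grip_width': 0.03}
[[0.569, 0.821, -0.055], [-0.031, -0.045, -0.998], [-0.822, 0.57, -0.0]]
s,y,h [ 0.2972 -0.041   0.0121]
[0.5, 0.3, 0.4, 0.005, -0.004, 0.005, 2],
n 1 L 0.007 A 0.009
```

View pics/t2.png

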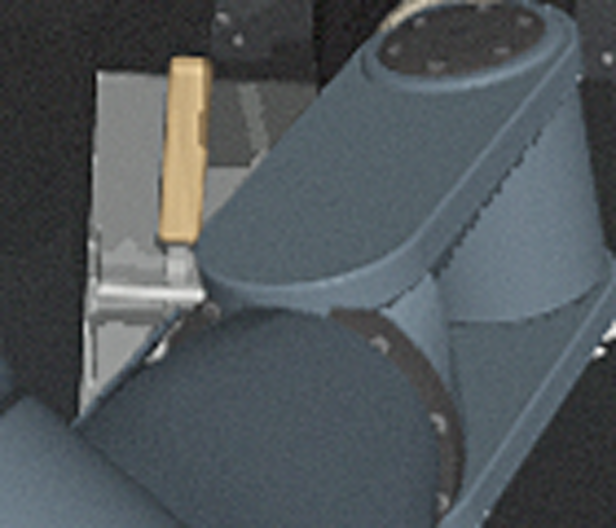

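Picture 8: the top view is blocked by the arm; the spatula is unmoved. I'll use the scene camera for the tip.

Run:
```python
from h import *
p,d=grab('scene'); cv2.imwrite('pics/s5.png',cv2.resize(p[140:240,220:350],None,fx=6,fy=6,interpolation=cv2.INTER_CUBIC))
print('expected tip px',pix('scene',rk(.1527,-.041,.022)),'bar right/mid',pix('scene',rk(.095,-.05,.044)))
```

```text
expected tip px [273.90843657 178.77797683] bar right/mid [281.62223944 168.68142314]
```

View pics/s5.png

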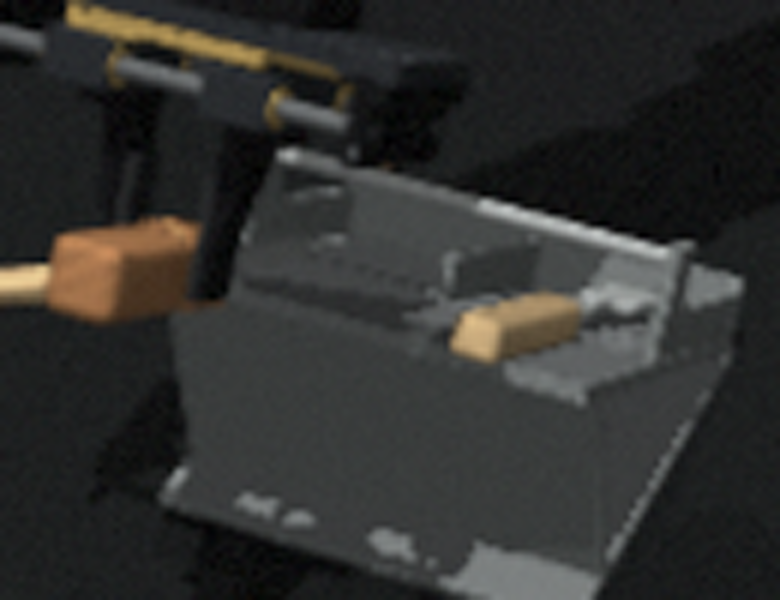

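Picture 9: the handle is gripped at crop (130,265), and the tip shows as a light spot near (325,240). That matches the predicted (323,233), low enough to pass under the bar. Sliding down.

Call:
arm_command(
  plan=[
    [0.3,-0.8,0.3,0.005,-0.004,0.005,2],
    [0,-1.2,0.1,0,0,0,2],
    [0,-1.5,0,0,0,0,2],
    [0,-1.5,0,0,0,0,2],
    [0,0,0,0,0,0,2],
  ],
)

```text
time: 22.7
position: [0.591, -0.2575, 0.1729]
tool_rot: [0.636, 0.303, -0.345, 0.619]
ft_force: [0.2, -0.9, -1.5]
grip_width: 0.0298
```

Run:
```python
from h import *
show();rs()
go(rk(.20,-.045,.008),tool(-nn,-ey),g=2,n=4)
```

```text
{'time': 22.7, 'q': [-0.766, 0.51, 1.887, 1.025, 0.448, -0.013], 'position': [0.591, -0.257, 0.173], 'ft_force': [0.197, -0.916, -1.549], 'grip_width': 0.03}
[[0.577, 0.814, -0.064], [-0.042, -0.049, -0.998], [-0.815, 0.579, 0.006]]
s,y,h [ 0.2492 -0.0476  0.0121]
[0.1, -1.2, -0.1, 0.0, 0.001, -0.002, 2],
[0.1, -1.2, -0.1, 0.0, 0.001, -0.002, 2],
[0.1, -1.2, -0.1, 0.0, 0.001, -0.002, 2],
[0.1, -1.2, -0.1, 0.0, 0.001, -0.002, 2],
n 4 L 0.049 A 0.009
```

Call:
arm_command(
  plan=[
    [0.1,-1.2,-0.1,0,0,-0.002,2],
    [0.1,-1.2,-0.1,0,0,-0.002,2],
    [0.1,-1.2,-0.1,0,0,-0.002,2],
    [0.1,-1.2,0,0,0,0,2],
    [0,0,0,0,0,0,2],
  ],
)

```text
time: 23.32
position: [0.5582, -0.2567, 0.1466]
tool_rot: [0.634, 0.3, -0.346, 0.622]
ft_force: [-0.2, -0.4, -0.9]
grip_width: 0.03
```

Run:
```python
from h import *
show();rs()
go(rk(.149,-.045,.006),tool(-nn,-ey),g=2,n=5)
```

```text
{'time': 23.325, 'q': [-0.813, 0.537, 1.98, 1.263, 0.418, -0.316], 'position': [0.558, -0.257, 0.147], 'ft_force': [-0.165, -0.364, -0.946], 'grip_width': 0.03}
[[0.58, 0.812, -0.066], [-0.05, -0.045, -0.998], [-0.813, 0.582, 0.015]]
s,y,h [ 0.2072 -0.0488  0.0095]
[0.1, -1.2, -0.1, 0.001, 0.003, -0.002, 2],
[0.1, -1.2, -0.1, 0.001, 0.003, -0.002, 2],
[0.1, -1.2, -0.1, 0.001, 0.003, -0.002, 2],
[0.1, -1.2, -0.1, 0.001, 0.003, -0.002, 2],
[0.1, -1.2, -0.1, 0.001, 0.003, -0.002, 2],
n 5 L 0.058 A 0.018
```

Call:
arm_command(
  plan=[
    [0.1,-1.2,-0.1,0.001,0.003,-0.002,2],
    [0.1,-1.2,-0.1,0.001,0.003,-0.002,2],
    [0,-1.2,-0.1,0.001,0.003,-0.002,2],
    [0,-1,0,0,0,0,2],
    [0,0,0,0,0,0,2],
  ],
)

```text
time: 23.95
position: [0.5276, -0.2567, 0.1231]
tool_rot: [0.635, 0.299, -0.344, 0.624]
ft_force: [0.7, 0.3, -1.5]
grip_width: 0.0297
```

Run:
```python
from h import *
show();rs()
go(rk(.149,-.045,.006),tool(-nn,-ey),g=2,n=2)
```

```text
{'time': 23.95, 'q': [-0.869, 0.573, 2.06, 1.49, 0.428, -0.617], 'position': [0.528, -0.257, 0.123], 'ft_force': [0.675, 0.288, -1.543], 'grip_width': 0.03}
[[0.583, 0.81, -0.064], [-0.05, -0.043, -0.998], [-0.811, 0.585, 0.015]]
s,y,h [ 0.1688 -0.0507  0.0077]
[0.1, -1.0, -0.3, 0.004, 0.007, -0.007, 2],
[0.1, -1.0, -0.3, 0.004, 0.007, -0.007, 2],
n 2 L 0.021 A 0.021
```

Call:
arm_command(
  plan=[
    [0,-0.8,-0.1,0,0.003,-0.005,2],
    [0.1,-0.6,-0.1,0,0.003,-0.004,2],
    [0.1,-0.4,0,0,0,0,2],
    [0,0,0,0,0,0,2],
  ],
)

```text
time: 24.45
position: [0.5199, -0.2557, 0.1179]
tool_rot: [0.636, 0.299, -0.34, 0.625]
ft_force: [-1.0, -0.4, -1.8]
grip_width: 0.0294
```

Run:
```python
from h import *
show();rs()
go(rk(.147,-.047,.005),tool(-nn,-ey),g=2,n=2)
```

```text
{'time': 24.45, 'q': [-0.889, 0.585, 2.083, 1.56, 0.445, -0.714], 'position': [0.52, -0.256, 0.118], 'ft_force': [-1.015, -0.415, -1.78], 'grip_width': 0.029}
[[0.591, 0.804, -0.059], [-0.045, -0.04, -0.998], [-0.805, 0.593, 0.013]]
s,y,h [ 0.1594 -0.0502  0.0079]
[0.1, -0.6, -0.2, 0.005, 0.004, -0.012, 2],
[0.1, -0.6, -0.2, 0.005, 0.004, -0.012, 2],
n 2 L 0.013 A 0.027
```

Call:
arm_command(
  plan=[
    [0.1,-0.8,-0.1,0,0,-0.012,2],
    [0.2,-0.8,-0.1,0,0,-0.012,2],
    [0,0,0,0,0,0,2],
  ],
)

```text
time: 24.82
position: [0.5153, -0.2558, 0.114]
tool_rot: [0.635, 0.299, -0.341, 0.626]
ft_force: [0.4, 1.4, -2.0]
grip_width: 0.0295
```

Run:
```python
from h import *
show();rs()
go(rk(.147,-.047,.005),tool(-nn,-ey),g=2,n=2)
```

```text
{'time': 24.825, 'q': [-0.896, 0.592, 2.094, 1.591, 0.445, -0.757], 'position': [0.515, -0.256, 0.114], 'ft_force': [0.395, 1.375, -2.038], 'grip_width': 0.03}
[[0.589, 0.806, -0.059], [-0.047, -0.038, -0.998], [-0.806, 0.591, 0.015]]
s,y,h [ 0.1535 -0.0506  0.0073]
[0.1, -0.3, -0.2, 0.006, 0.005, -0.011, 2],
[0.1, -0.3, -0.2, 0.006, 0.005, -0.011, 2],
n 2 L 0.008 A 0.027
```

Call:
arm_command(
  plan=[
    [0.2,-0.7,-0.2,0.006,0.005,-0.02,2],
    [0.2,-0.5,-0.2,0,0,-0.01,2],
    [0,0,0,0,0,0,2],
  ],
)

```text
time: 25.2
position: [0.5146, -0.256, 0.1131]
tool_rot: [0.635, 0.3, -0.344, 0.623]
ft_force: [0.0, 0.7, -1.2]
grip_width: 0.03
```

Run:
```python
from h import *
show();rs()
go(rk(.147,-.047,.005),tool(-nn,-ey),g=2,n=2)
p,d=grab('scene'); cv2.imwrite('pics/s6.png',cv2.resize(p[140:240,220:350],None,fx=6,fy=6,interpolation=cv2.INTER_CUBIC))
```

```text
{'time': 25.2, 'q': [-0.894, 0.591, 2.092, 1.577, 0.438, -0.736], 'position': [0.515, -0.256, 0.113], 'ft_force': [0.007, 0.727, -1.158], 'grip_width': 0.03}
[[0.583, 0.81, -0.064], [-0.048, -0.044, -0.998], [-0.811, 0.585, 0.013]]
s,y,h [ 0.1523 -0.0509  0.007 ]
[0.1, -0.3, -0.2, 0.003, 0.006, -0.007, 2],
[0.1, -0.3, -0.2, 0.003, 0.006, -0.007, 2],
n 2 L 0.007 A 0.02
```

View pics/s6.png

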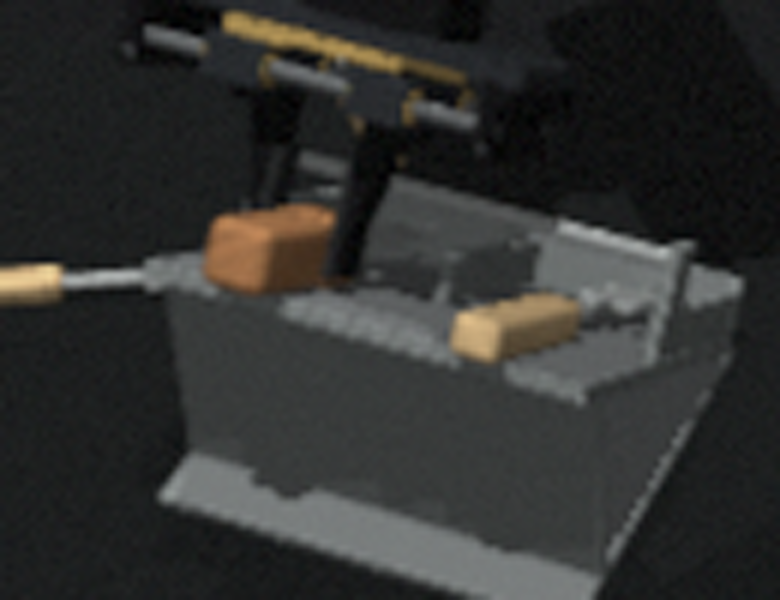

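Picture 10: the handle rests up-slope with its end just past the plate top (crop (235,250)). The tip is about 8 mm from the ledge and the spatula is unmoved. Release.

Call:
arm_command(
  plan=[
    [0.2,-0.4,0,0,0,0,2],
    [0,0,0,0,0,0,3.3],
    [0,0,0,0,0,0,4.2],
    [0,0,0,0,0,0,4.8],
    [0,0,0,0,0,0,4.8],
  ],
)

```text
time: 25.88
position: [0.5145, -0.256, 0.1105]
tool_rot: [0.637, 0.298, -0.342, 0.623]
ft_force: [-0.1, -0.4, 0.4]
grip_width: 0.0468
```

Run:
```python
from h import *
show();rs()
```

```text
{'time': 25.875, 'q': [-0.898, 0.6, 2.097, 1.609, 0.446, -0.772], 'position': [0.514, -0.256, 0.11], 'ft_force': [-0.142, -0.437, 0.423], 'grip_width': 0.047}
[[0.589, 0.806, -0.064], [-0.047, -0.045, -0.998], [-0.807, 0.59, 0.011]]
s,y,h [ 0.1507 -0.0509  0.0049]
```

Retreat along the slope normal, then up and away to the left so the top camera can see.

Call:
arm_command(
  plan=[
    [-1.5,0,0,0,0,0,4.8],
    [-2,0,0,0,0,0,4.8],
    [-3,0,0,0,0,0,4.8],
    [-4,0,0,0,0,0,4.8],
    [-4,0,0,0,0,0,4.8],
    [-3,2,-2,0,0,-0.1,4.8],
    [-1,2,-3,0,0,-0.15,4.8],
    [-1,1,-4,0,0,-0.15,4.8],
    [-1,0,-4,0,0,-0.15,4.8],
    [-1,0,-5,0,0,0,4.8],
    [0,0,-5,0,0,0,4.8],
    [0,0,-5,0,0,0,4.8],
  ],
)

```text
time: 27.38
position: [0.4462, 0.0051, 0.2923]
tool_rot: [0.573, 0.432, -0.442, 0.538]
ft_force: [-0.2, -0.4, 0.9]
grip_width: 0.0479
```

Call:
arm_command(
  plan=[
    [-1,0,-5,0,0,0,4.8],
    [-1,0,-5,0,0,0,4.8],
    [0,0,-5,0,0,0,4.8],
    [0,0,0,0,0,0,4.8],
  ],
)

```text
time: 27.88
position: [0.445, 0.1629, 0.3154]
tool_rot: [0.571, 0.434, -0.441, 0.539]
ft_force: [0.1, -0.6, -1.0]
grip_width: 0.0482
```

Run:
```python
from h import *
show()
p,d=grab('top'); cv2.imwrite('pics/t3.png',cv2.resize(p[90:300,140:440],None,fx=2.6,fy=2.6,interpolation=cv2.INTER_CUBIC))
```

```text
{'time': 27.875, 'q': [0.119, 0.11, 1.825, -0.009, 0.97, 1.734], 'position': [0.445, 0.163, 0.315], 'ft_force': [0.101, -0.577, -1.032], 'grip_width': 0.048}
[[0.233, 0.972, -0.036], [0.021, -0.042, -0.999], [-0.972, 0.232, -0.03]]
```

View pics/t3.png

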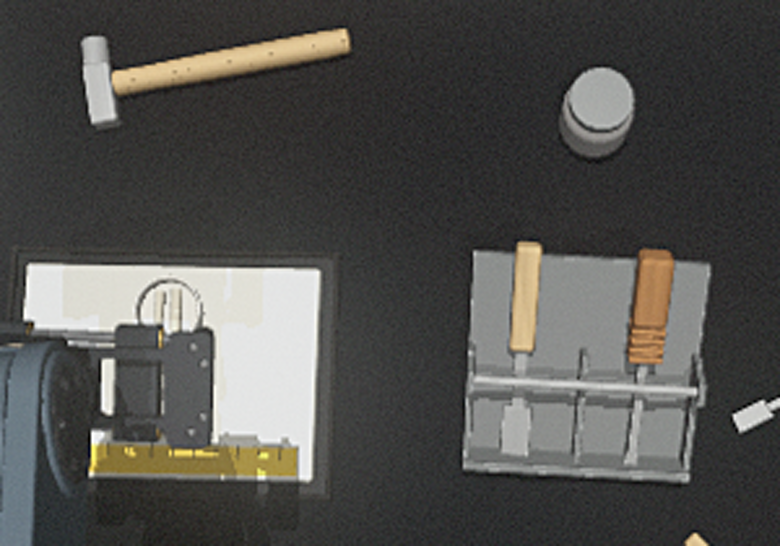

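Picture 11: the screwdriver lies in the right lane, handle up at crop (652,300), shank under the bar, tip at (630,462) by the ledge. Spatula, dish, hammer and jar look unmoved. A numeric check:

Run:
```python
from h import *
d=load('top')[1]
for x,y in [(630,460),(632,450),(635,425),(640,400),(648,345),(652,300),(655,265)]:
    q=P('top',round(140+x/2.6),round(90+y/2.6),d,0)-rk(0,0,0); print(x,y,'s,y,h',np.round([q@up,q@ey,q@nn],4))
```

```text
630 460 s,y,h [ 0.006  -0.0494  0.0203]
632 450 s,y,h [ 0.0173 -0.0506  0.0205]
635 425 s,y,h [ 0.0442 -0.0504  0.02  ]
640 400 s,y,h [ 0.0693 -0.0524  0.0213]
648 345 s,y,h [ 0.1265 -0.053   0.0257]
652 300 s,y,h [ 0.1729 -0.0524  0.0286]
655 265 s,y,h [ 0.2056 -0.0509  0.031 ]
```

The shank's top sits about 20 mm off the plate along its length (parallel to the slope), the tip is at s < 6 mm, and y ≈ −0.05 throughout. Handing in.

```bash
python3 -c "
from h import *
print(workorder.hand_in())"
```

```text
the job is handed in; nothing more can be done
None
```

The screwdriver is back in its own (right) lane, point down under the bar and handle up. I handed the job in soon after 27.9 s of robot time; the hand-in reports no verdict.

**What I did:** I gripped it by the shank and drew it out from under the bar. I laid it on the board and let go, then took it by the handle with the wrist turned half round. I slid it down under the bar, released it and moved the arm clear.

**Last checks, from one top-camera image and its depth:**
- **Tip:** less than 6 mm from the foot ledge.
- **Lane:** about −50 mm in the rack's y along its whole length, so it is close to the lane's centre line.
- **Slope:** the shank lies parallel to the plate, its top face about 20 mm off it.
- **Other things:** the spatula, dish, hammer and jar look unmoved by eye. I did not measure them again, and the gripper partly covered the dish in that image.
- **Robot:** the arm was holding still over the board and touching nothing.

**Did not match or not checked:**
- The last few millimetres of the slide went less far than commanded, with no clear contact force. I released with the tip about 8 mm from the ledge by my estimate; in the image it lies slightly closer.
- I did not check its speed after release; I inferred rest from the single final image.
- One script stopped with an error while reading depth points; it moved nothing, and I repeated the measurement.

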